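Open the cabinet door in front of the red-capped jar

TASK

The clear dry-storage cabinet on the worktop has two doors side by side, and a red-capped sample jar stands behind one of them. Take that door by its blue handle and swing it open to about a right angle or farther, then let go. Leave the other door shut and the jar standing in its place.

Things in the scene. Friction and masses are not known exactly. Their poses are not given: they have to be found in the camera images.
- cabinet: Fixed clear cabinet with aluminium frame and white base, 160 deep (x) x 320 wide (y) x 240 mm high (a dial at the back of its roof reaches 250). A clear upright divider at y = 0 makes a left (+y) and a right (-y) compartment, each with its own clear door. Origin: centre of its underside, on the worktop; -x points out of the front, to the robot; turned up to 10 deg.
- left_door (a joint): Left door's angle, rad: 0 shut, grows as it swings out to the robot, clockwise seen from above; stop at 1.8. Framed clear panel 152 wide x 204 high x 8 mm, 32 to 236 mm above the worktop. Upright hinge axis on its left (+y) edge, at x = -85, y = +158 mm in the cabinet's frame. Light friction, no catch or spring: stays where it is left.
- right_door (a joint): Right door's angle, rad: 0 shut, stop at 1.8. Same size and behaviour as the left door, and also hinged on its left (+y) edge, at the middle of the front: axis at x = -85, y = -2 mm in the cabinet's frame. Swings out to the robot, clockwise seen from above.
- left_handle: Left door's blue upright bar, 12 mm thick, 120 mm long. Origin: grip point on the bar's centre line, 22 mm below its top end, 220 mm above the worktop, 40 mm off the door's face, 132 mm from the hinge. Posts to the door 45 and 85 mm below it: the upper end is free and can be taken from above. Turns with the door; axes as the cabinet's when shut (-x away from the door, y along it).
- right_handle: Right door's blue upright bar handle, the same as the left door's: origin at the grip point 22 mm below its top end, 220 mm above the worktop, 40 mm off the door's face, 132 mm from that door's hinge; axes likewise.
- red_jar: Clear sample jar with a red cap, 44 mm across and 67 mm tall, upright on the cabinet's floor (30 mm above the worktop) in one of the two compartments; a larger white-capped jar stands in the other. Origin: centre of its underside. (Other red-capped jars stand out on the worktop; they do not matter.)

How it is judged:
By the outcome, as a careful person would: the job done as asked, in the order asked, and still so for the second after the job is handed in, with the robot touching nothing.
It also fails if it takes over 40 s, if anything falls off the work surface, if the arm or the gripper's body presses on something with over 40 N, if the wrist force passes 120 N, or if a joint passes its speed limit or range.

ROBOT

A 7-joint arm with a two-finger parallel gripper is mounted at the origin on a cart in front of the work surface, level with it; the furniture and walls round the work are solid. World frame = base frame: x ahead of the robot, y to its left, z up, the work surface at z = 0. Lengths are in m, angles in rad, forces in N, time in s.
With the tool pointing down it reaches from about 0.4 to 0.925 m from the base axis. Payload 4.1 kg.
Tool frame: the origin (TCP) lies at the very end of the fingers, on their centre line; the grasp point (between the pads) lies 19 mm behind it (pinch_z is the distance from the TCP to the grasp point, in m); z points along the fingers, y is the line along which they close (so a half turn about z gives the same grasp; the last joint's range is limited). The gripper opens to 85 mm and grips with 20 to 120 N. Pads are 22 mm wide; open, the fingers measure 114 mm over their backs; the gripper's body (76 mm by 85 mm) begins 54 mm behind the grasp point. The pads swing forward as they close: fully open they stand 13 mm farther back than shut.
Start: joints at [1.235, 0.398, 0.045, 1.537, -0.019, 1.207, -0.051], TCP at [0.153, -0.632, 0.231] pointing down, gripper open.
Joint ranges: [-2.82, 2.82], [-0.49, 2.23], [-1.37, 1.46], [0, 2.46], [-1.36, 4.5], [0.23, 2], [-2.94, 2.94]. Speed limits (rad/s): [2.57, 2.57, 3.14, 3.14, 3.14, 3.14, 3.14].

INTERFACE

Orientations are given as [roll, pitch, yaw] about the fixed x, y, z axes, in that order (R = Rz(yaw) Ry(pitch) Rx(roll)).
In Python, from cell import get_obs, grab_frame, camera_model, job_done, pinch_z gives the robot as it stands.
- The arm moves only by the shell command python3 -m pendant 'ROWS' [FORCE]. ROWS is JSON, a list that holds one entry, the list of rows, each a list of 7 numbers: the turn, a rotation vector about the tool's x, y, z in units of 10 degrees (1.0 is 10 degrees), then the shift along the tool's x, y, z in units of 60 mm (1.0 is 60 mm), then the opening, from -1 (shut) to 1 (fully open), so that 0 is half open. In form: [[[wx, wy, wz, tx, ty, tz, gripper], ...]]. A call has 1 to 12 rows; each row shifts and turns the commanded pose from where the row before left it, along the tool's axes as they then stand; what a row does not reach is not made up. A row lasts 1/8 s, in which the tool goes at most 62.5 mm and 10.7 degrees, less where a joint would pass 70% of its speed; a pose out of reach is approached as far as the arm can. A call is refused whole if a number of a shift passes 1 or a number of a turn 1, either way. A call with a gripper value outside its range is refused whole. The fingers move at their own pace and stop on an object; FORCE is the grip in N (left out, the last holds). Time passes only in rows, so rows that do not move let the fingers close. It gives the time, the measured TCP pose, the force, the opening and the grip force at its end, in the units of the state.
- get_obs(): the state, without advancing time (a new reading comes with each control period).
- grab_frame(name): name is "side" or "top"; returns (picture, depth): 400x640x3 uint8, blue, green, red; 400x640 float32, m along the optical axis (not along the pixel's ray), 0 where there is no reading.
- camera_model(name): a dict with "fx", "fy", "cx", "cy" (pixels), "rvec" (rotation vector, rad) and "tvec" (3), from world to camera coordinates, as OpenCV has them. Camera axes: x right, y down, z forward; pixel columns grow to the right and rows downward; lengths in m; the calibration is good to about 2 mm. A picture is of the moment at which its call begins. camera_model takes no time and is no camera call.
- job_done(): hands the job in; it is judged then, once.
The state is a dict: "time": time; "joint_positions": joint angles; "dq": joint speeds; "effort": joint torques, N m; "eef_pos": TCP position; "tcp_rot": TCP orientation; "wrist_force": force on the tool from outside, world axes, zero at the start; "moment": the same for the moment, N m; "finger_gap": finger opening in m; "gripper_force": force on a finger pad.
Only numpy, scipy, OpenCV 4.12 (cv2) and the standard library are available. Lean on these libraries where they do the work, as an engineer would, in place of code of your own. Each camera call takes 0.05 s, during which the arm holds its last target. There are 200 camera calls.

## Working session

There is one attempt and no reset: what is moved stays moved. The work goes in short steps, Python scripts to look and compute and a shell command to move; the robot and the scene stay as the last step left them, time stands still between calls to the robot, and variables do not carry over. Pictures are saved under pics/ and viewed, at most 10 in all, crops included, and the job is handed in when it is done.

```bash
mkdir -p pics; cat > h.py <<'E'
import numpy as np, cv2
from cell import *
def w(name,u,v,d):
    m=camera_model(name);R=cv2.Rodrigues(np.array(m['rvec'],float))[0]
    p=np.array([(u-m['cx'])/m['fx']*d,(v-m['cy'])/m['fy']*d,d])
    return R.T@(p-np.array(m['tvec']).ravel())
def ray(name,u,v,z):
    a=w(name,u,v,0);b=w(name,u,v,1);return a+(b-a)*(z-a[2])/(b[2]-a[2])
def blue(name,img,dep):
    hsv=cv2.cvtColor(img,cv2.COLOR_BGR2HSV)
    m=cv2.inRange(hsv,(100,120,50),(130,255,255))
    n,l,s,c=cv2.connectedComponentsWithStats(m)
    for i in range(1,n):
        if s[i,4]>25:
            d=dep[l==i];d=d[d>0];print(name,s[i],c[i],np.median(d) if len(d) else 0)
E
python3 - <<'E'
from h import *
for n in('side','top'):
    i,d=grab_frame(n);cv2.imwrite(f'pics/{n}0.png',i);np.save(n+'0.npy',d);blue(n,i,d)
o=get_obs();print(o['eef_pos'],o['tcp_rot'],o['time'],pinch_z)
E
```

```text
side [332 103  17  11 141] [340.21276596 108.07092199] 0.8463334
side [626 117  10   7  42] [630.28571429 120.16666667] 1.1426368
side [394 149  26  40 365] [408.48767123 168.77534247] 0.8469597
side [336 187  19  39 325] [346.67692308 205.92307692] 0.7898864
side [  22  245  147  105 6524] [ 94.7847946  298.29935622] 0.8112655
top [  97  133  102   56 3243] [148.38452051 163.76040703] 1.1975639
top [365 137  16  11 134] [372.80597015 142.04477612] 0.978609
top [309 200   7  34 193] [311.43005181 215.95336788] 0.93136
top [382 211  13  35 198] [388.02020202 227.02525253] 0.91681105
[ 0.15239209 -0.63131172  0.23035165] [-3.13984483e+00  1.10766244e-04  2.36945804e-01] 0.1 0.0187
```

View pics/side0.png

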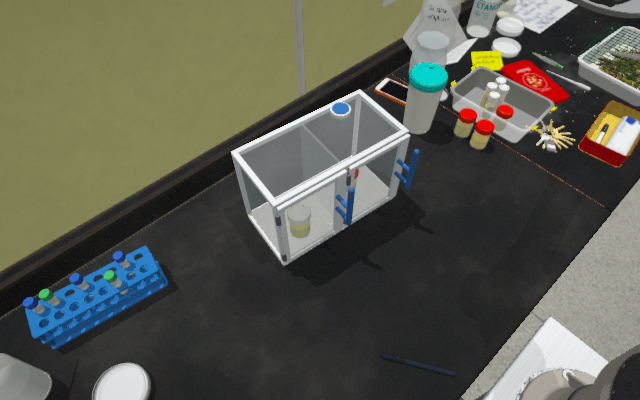

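View pics/top0.png

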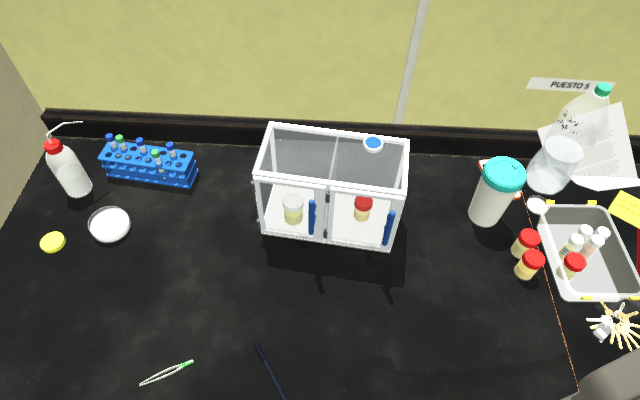

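The red cap is at top view (363,203), in the right-hand compartment. That compartment's door has its handle at top (388,227) and side (408,169). The white-capped jar is on the left at (292,203).

```bash
python3 - <<'E'
from h import *
for n,pts in (('top',{'RH':(391,213),'LH':(312,202),'redcap':(363,203),'whitecap':(292,203)}),('side',{'RH':(416,152),'LH':(350,189)})):
    d=np.load(n+'0.npy')
    for k,(u,v) in pts.items():
        z={'R':.242,'L':.242,'r':.097,'w':.1}[k[0]]
        print(n,k,d[v-1:v+2,u-1:u+2].ravel().round(3)[[1,4,7]],w(n,u,v,d[v,u]).round(3),ray(n,u,v,z).round(3))
m=lambda n,i:None
# all blue handle points by depth
for n,boxes in(('top',{'L':(309,200,7,34),'R':(382,211,13,35)}),('side',{'R':(394,149,26,40),'L':(336,187,19,39)})):
    img=cv2.imread(f'pics/{n}0.png');d=np.load(n+'0.npy')
    k=cv2.inRange(cv2.cvtColor(img,cv2.COLOR_BGR2HSV),(100,120,50),(130,255,255))
    for b,(x,y,W,H) in boxes.items():
        P=np.array([w(n,u,v,d[v,u]) for v in range(y,y+H) for u in range(x,x+W) if k[v,u] and d[v,u]>0])
        P=P[(P[:,2]>.19)&(P[:,2]<.25)]
        print(n,b,len(P),np.median(P,0).round(3),P.min(0).round(3),P.max(0).round(3))
E
```

```text
top RH [0.878 0.876 0.88 ] [ 0.515 -0.104  0.241] [ 0.514 -0.104  0.242]
top LH [0.89  0.889 0.892] [0.532 0.05  0.24 ] [0.531 0.05  0.242]
top redcap [0.936 0.939 0.94 ] [ 0.565 -0.055  0.201] [ 0.644 -0.067  0.097]
top whitecap [0.976 0.982 0.982] [0.584 0.095 0.164] [0.631 0.101 0.1  ]
side RH [0.79  0.788 0.79 ] [ 0.516 -0.103  0.241] [ 0.515 -0.102  0.242]
side LH [0.732 0.734 0.731] [0.537 0.054 0.241] [0.537 0.054 0.242]
top L 93 [0.532 0.052 0.219] [0.528 0.046 0.19 ] [0.537 0.056 0.243]
top R 98 [ 0.513 -0.106  0.22 ] [ 0.51  -0.111  0.191] [ 0.522 -0.101  0.243]
side R 123 [ 0.516 -0.103  0.221] [ 0.511 -0.111  0.191] [ 0.523 -0.1    0.244]
side L 116 [0.534 0.056 0.221] [0.53  0.048 0.19 ] [0.54  0.058 0.245]
```

```bash
python3 - <<'E'
import cv2
i=cv2.imread('pics/top0.png')[110:260,230:430];cv2.imwrite('pics/c1.png',cv2.resize(i,None,fx=4,fy=4,interpolation=cv2.INTER_CUBIC))
E
```

```text
(no output)
```

View pics/c1.png

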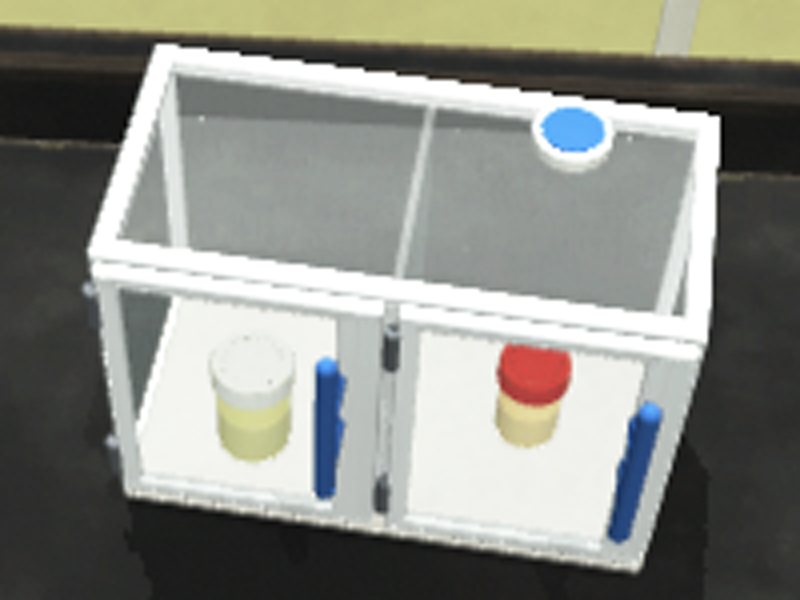

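Right handle grip is at about (0.516, -0.104), cabinet yaw is about -6.6°, and the hinge is near (0.575, 0.022). I'll rise first, then traverse.

```bash
cat >> h.py <<'E'
from scipy.spatial.transform import Rotation as Ro
def to(p,yaw_deg=None):
    o=get_obs();r=Ro.from_euler('xyz',o['tcp_rot']);d=r.inv().apply(np.array(p)-o['eef_pos'])/.06
    print('pos',np.round(o['eef_pos'],3),'rpy',np.degrees(o['tcp_rot']).round(1),'q',np.round(o['joint_positions'],2),'t',o['time'],'F',np.round(o['wrist_force'],1))
    print('shift',d.round(2))
    if yaw_deg is not None:
        t=Ro.from_euler('xyz',[180,0,yaw_deg],degrees=True);print('turn',np.degrees((r.inv()*t).as_rotvec()).round(1)/10)
E
python3 -m pendant '[[[0,0,0,0,0,-1,0],[0,0,0,0,0,-1,0],[0,0,-0.9,0.6,-0.6,0,0],[0,0,0,0.7,-0.5,0,0],[0,0,0,0.7,-0.5,0,0],[0,0,0,0.7,-0.5,0,0],[0,0,0,0.7,-0.5,0,0],[0,0,0,0.7,-0.5,0,0],[0,0,0,0,0,0,0]]]' 60
python3 -c "
from h import *
to([.516,-.104,.35],173.4)"
```

```text
time: 1.23
eef_pos: [0.3182, -0.3653, 0.3514]
tcp_rot: [-3.141, -0.001, 0.403]
wrist_force: [-0.1, -0.6, -0.4]
finger_gap: 0.0429
gripper_force: 0.0
pos [ 0.318 -0.365  0.351] rpy [-1.80e+02 -1.00e-01  2.31e+01] q [ 0.93  0.03 -0.17  1.73  0.    1.38 -0.41] t 1.225 F [-0.1 -0.6 -0.4]
shift [ 4.74 -2.72  0.03]
turn [ 1.000e-02 -1.000e-02 -1.503e+01]
```

```bash
python3 -m pendant '[[[0,0,0,0.8,-0.5,0,0],[0,0,0,0.8,-0.5,0,0],[0,0,0,0.8,-0.5,0,0],[0,0,0,0.8,-0.5,0,0],[0,0,0,0.8,-0.4,0,0],[0,0,0,0.7,-0.3,0,0],[0,0,-1,0,0,0,0],[0,0,-1,0,0,0,0],[0,0,-1,0,0,0,0],[0,0,-1,0,0,0,0],[0,0,-1,0,0,0,0],[0,0,-1,0,0,0,0]]]'
python3 -m pendant '[[[0,0,-1,0,0,0,0],[0,0,-1,0,0,0,0],[0,0,-1,0,0,0,0],[0,0,-1,0,0,0,0],[0,0,-1,0,0,0,0],[0,0,-1,0,0,0,0],[0,0,-1,0,0,0,0],[0,0,-1,0,0,0,0],[0,0,-1,0,0,0,0],[0,0,0,0,0,0,0]]]'
python3 -c "
from h import *
to([.516,-.104,.275],173.4)"
```

```text
time: 2.72
eef_pos: [0.5133, -0.113, 0.3508]
tcp_rot: [-3.141, 0.0, 1.445]
wrist_force: [0.9, -0.6, -0.5]
finger_gap: 0.0429
gripper_force: 0.0
time: 3.98
eef_pos: [0.5134, -0.1128, 0.3508]
tcp_rot: [-3.141, -0.001, 3.008]
wrist_force: [-0.5, 0.7, -0.2]
finger_gap: 0.0429
gripper_force: 0.0
pos [ 0.513 -0.113  0.351] rpy [-180.    -0.   172.4] q [ 0.75  0.14 -0.69  1.63  0.09  1.4   1.48] t 3.975 F [-0.5  0.7 -0.2]
shift [-0.02  0.15  1.26]
turn [-0.  -0.  -0.1]
```

```bash
python3 -m pendant '[[[0,0,-0.1,0,0.15,0.5,0],[0,0,0,0,0,0.5,0],[0,0,0,0,0,0.2,0],[0,0,0,0,0,0,0]]]'
python3 - <<'E'
from h import *
to([.516,-.104,.203],173.4)
i,_=grab_frame('top');i2,_=grab_frame('side')
a=i[110:260,300:500];b=i2[60:210,320:520]
cv2.imwrite('pics/c2.png',cv2.resize(np.hstack([a,b]),None,fx=2,fy=2,interpolation=cv2.INTER_CUBIC))
E
```

```text
time: 4.47
eef_pos: [0.5145, -0.103, 0.2788]
tcp_rot: [3.142, -0.001, 3.028]
wrist_force: [0.1, -0.9, 0.7]
finger_gap: 0.0429
gripper_force: 0.0
pos [ 0.514 -0.103  0.279] rpy [ 1.800e+02 -1.000e-01  1.735e+02] q [ 0.73  0.18 -0.7   1.75  0.12  1.25  1.46] t 4.475 F [ 0.1 -0.9  0.7]
shift [-0.03 -0.01  1.26]
turn [ 0.   -0.01  0.01]
```

View pics/c2.png

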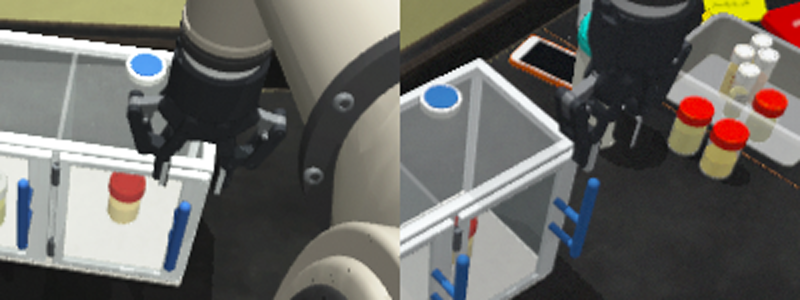

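```bash
python3 -m pendant '[[[0,0,0,0,0,0.4,0],[0,0,0,0,0,0.4,0],[0,0,0,0,0,0.4,0],[0,0,0,0,0,0.1,0],[0,0,0,0,0,0,-1],[0,0,0,0,0,0,-1],[0,0,0,0,0,0,-1],[0,0,0,0,0,0,-1],[0,0,0,0,0,0,-1]]]' 50
python3 - <<'E'
from h import *
to([.516,-.104,.203],173.4)
E
```

```text
time: 5.7
eef_pos: [0.5148, -0.1057, 0.2027]
tcp_rot: [-3.137, 0.001, 3.027]
wrist_force: [-2.5, -4.7, 0.9]
finger_gap: 0.0107
gripper_force: 48.6
pos [ 0.515 -0.106  0.203] rpy [-1.797e+02  1.000e-01  1.734e+02] q [ 0.71  0.25 -0.69  1.85  0.19  1.1   1.41] t 5.7 F [-2.5 -4.7  0.9]
shift [-0.02  0.03 -0.  ]
turn [-0.03  0.01  0.  ]
```

```bash
python3 -m pendant '[[[0,0,0.5,0.19,0.07,0,-1],[0,0,0.5,0.19,0.07,0,-1],[0,0,0.5,0.19,0.07,0,-1],[0,0,0.5,0.19,0.07,0,-1],[0,0,0,0,0,0,-1]]]'
python3 - <<'E'
from h import *
def H(deg):
    r=Ro.from_euler('z',-deg,degrees=True).apply(np.array([.515,-.106,0])-[.574,.020,0]);return np.round(r+[.574,.020,.203],3)
print(H(20));to(H(20),153.4)
E
```

```text
time: 6.32
eef_pos: [0.4748, -0.076, 0.2027]
tcp_rot: [-3.14, 0.002, 2.681]
wrist_force: [-2.0, -2.1, 3.0]
finger_gap: 0.0104
gripper_force: 49.6
[ 0.475 -0.078  0.203]
pos [ 0.475 -0.076  0.203] rpy [-1.799e+02  1.000e-01  1.536e+02] q [ 0.68  0.16 -0.67  1.95  0.11  1.07  1.07] t 6.325 F [-2.  -2.1  3. ]
shift [-0.02 -0.03 -0.01]
turn [-0.01  0.01  0.02]
```

```bash
python3 -m pendant '[[[0,0,0.5,0.19,0.07,0,-1],[0,0,0.5,0.19,0.07,0,-1],[0,0,0.5,0.19,0.07,0,-1],[0,0,0.5,0.19,0.07,0,-1],[0,0,0.5,0.19,0.07,0,-1],[0,0,0.5,0.19,0.07,0,-1],[0,0,0.5,0.19,0.07,0,-1],[0,0,0.5,0.19,0.07,0,-1],[0,0,0,0,0,0,-1]]]'
python3 - <<'E'
from h import *
def H(deg):
    r=Ro.from_euler('z',-deg,degrees=True).apply(np.array([.515,-.106,0])-[.574,.020,0]);return np.round(r+[.574,.020,.203],3)
print(H(60),H(100));to(H(60),113.4)
E
```

```text
time: 7.45
eef_pos: [0.4373, 0.0118, 0.2027]
tcp_rot: [3.133, 0.002, 1.985]
wrist_force: [7.1, 0.8, -4.7]
finger_gap: 0.0107
gripper_force: 49.4
[0.435 0.008 0.203] [0.46  0.1   0.203]
pos [0.437 0.012 0.203] rpy [1.795e+02 1.000e-01 1.138e+02] q [ 0.55  0.06 -0.69  2.04  0.05  1.04  0.25] t 7.45 F [ 7.1  0.8 -4.7]
shift [-0.04 -0.06 -0.01]
turn [0.05 0.01 0.04]
```

```bash
python3 -m pendant '[[[0,0,0.5,0.19,0.07,0,-1],[0,0,0.5,0.19,0.07,0,-1],[0,0,0.5,0.19,0.07,0,-1],[0,0,0.5,0.18,0.07,0,-1],[0,0,0.5,0.18,0.07,0,-1],[0,0,0.5,0.18,0.07,0,-1],[0,0,0.5,0.18,0.07,0,-1],[0,0,0.5,0.18,0.07,0,-1],[0,0,0,0,0,0,-1]]]'
python3 - <<'E'
from h import *
def H(deg):
    r=Ro.from_euler('z',-deg,degrees=True).apply(np.array([.515,-.106,0])-[.574,.020,0]);return np.round(r+[.574,.020,.203],3)
to(H(100),73.4)
E
```

```text
time: 8.57
eef_pos: [0.4617, 0.099, 0.2027]
tcp_rot: [3.132, -0.003, 1.286]
wrist_force: [9.5, -3.4, -2.9]
finger_gap: 0.0105
gripper_force: 49.7
pos [0.462 0.099 0.203] rpy [179.5  -0.2  73.7] q [ 0.37  0.14 -0.73  1.97  0.11  1.06 -0.69] t 8.575 F [ 9.5 -3.4 -2.9]
shift [ 0.01 -0.03 -0.  ]
turn [ 0.05 -0.02  0.03]
```

```bash
python3 -m pendant '[[[0,0,0,0,0,0,-0.2],[0,0,0,0,0,0,-0.2],[0,0,0,0,0,0,-0.2],[0,0,0,0,0,0,-0.2],[0,0,0,0,0,-0.2,-0.2],[0,0,0,0,0,-0.4,-0.2],[0,0,0,0,0,-0.7,-0.2],[0,0,0,0,0,-0.8,-0.2],[0,0,0,0,0,-0.8,-0.2],[0,0,0,0,0,0,-0.2],[0,0,0,0,0,0,-0.2]]]'
python3 - <<'E'
from h import *
to([.46,.1,.37])
i,_=grab_frame('top');i2,_=grab_frame('side')
a=i[90:340,200:460];b=i2[60:310,200:460]
cv2.imwrite('pics/c3.png',cv2.resize(np.hstack([a,b]),None,fx=1.5,fy=1.5,interpolation=cv2.INTER_CUBIC))
E
```

```text
time: 9.95
eef_pos: [0.4561, 0.0997, 0.3751]
tcp_rot: [-3.142, 0.0, 1.284]
wrist_force: [0.3, 0.3, -0.3]
finger_gap: 0.0343
gripper_force: 0.0
pos [0.456 0.1   0.375] rpy [-180.     0.    73.6] q [ 0.42  0.   -0.72  1.71  0.    1.43 -0.59] t 9.95 F [ 0.3  0.3 -0.3]
shift [0.02 0.06 0.09]
```

View pics/c3.png

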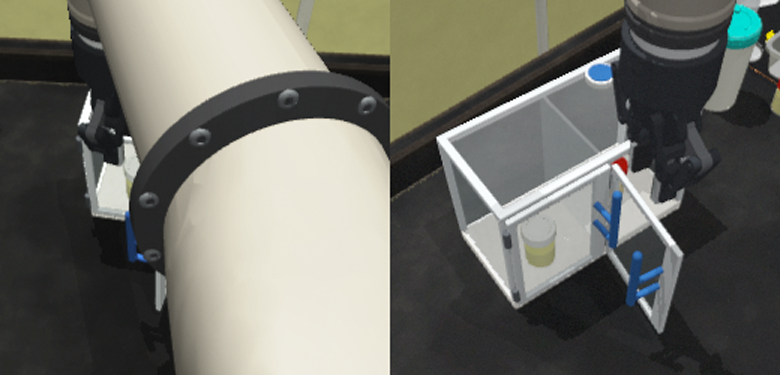

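The side view (right half) shows the right door open past a right angle, with its handle at (637,280). The left door is shut, the red cap is still inside at (622,165), and the gripper is clear above. Handing in.

```bash
python3 -c "
from cell import *
print(job_done())"
```

```text
the job is handed in; nothing more can be done
None
```

The right door, the one with the red-capped jar behind it, is open to about 100° and released; the left door is still shut, the jar was not touched, and the job is handed in at about 10 s.

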